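# Fetch the spare press roller from the slide-lid box

### The arm

A 6-joint arm with a two-finger parallel gripper is mounted at the origin on the work surface. World frame = base frame: x ahead of the robot, y to its left, z up, the work surface at z = 0. Lengths are in m, angles in rad, forces in N, time in s.
With the tool pointing down it reaches from about 0.275 to 0.875 m from the base axis. Payload 12.5 kg.
Tool frame: the origin (TCP) lies between the finger pads; the fingertips stand 14 mm ahead of it and the grasp point (between the pads) lies 5 mm behind it; z points along the fingers, y is the direction in which the jaws open and shut (so a half turn about z gives the same grasp; the last joint's range is limited). The gripper opens to 85 mm and grips with 20 to 120 N. Pads are 22 mm wide; open, the fingers measure 114 mm over their backs; the gripper's body (76 mm by 85 mm) begins 54 mm behind the grasp point. The pads swing forward as they close: fully open they stand 13 mm farther back than shut.
Start: joints at [1.148, 0.351, 1.652, -0, 1.139, -0.085], TCP at [0.182, 0.519, 0.216] pointing down, gripper open.
Joint ranges: [-2.75, 2.75], [-0.79, 2.1], [0.01, 2.65], [-1.57, 4.71], [0.07, 3.14], [-2.87, 2.87]. Speed limits (rad/s): [2.22, 2.22, 2.79, 3.14, 3.14, 3.14].

### API

Orientations are given as [roll, pitch, yaw] about the fixed x, y, z axes, in that order (R = Rz(yaw) Ry(pitch) Rx(roll)).
In Python, from cell import get_state, capture, job_done gives the robot as it stands.
- The arm moves only by the tool step_arm, never from a script. Its argument "motion" is a list of rows, each a list of 4 numbers: the shift along the world's x, y, z each as a share of 600 mm, from -1 to 1, then the turn about the world's z as a share of 30 degrees, from -1 to 1. A call has 1 to 20 rows; each row is the pose to reach, as a shift and turn from the pose commanded when the call began; what a row does not reach only later rows make up. A row lasts 1/8 s, in which the tool goes at most 62.5 mm and 10.7 degrees, less where a joint would pass 70% of its speed; a pose out of reach is approached as far as the arm can. A call with a number of a shift or a turn outside -1 to 1 is refused whole. A call with a gripper value outside its range is refused whole. "grip" is the finger opening in mm, from 0 to 85.4, set as the call begins (left out, the last holds). The fingers move at their own pace and stop on an object; "grip_force" is the grip in N (left out, the last holds). Time passes only in rows, so rows that repeat a pose let the fingers close. It gives the time, the measured TCP pose, the force and the opening at its end, in the units of the state.
- get_state(): the state, without advancing time (a new reading comes with each control period).
- capture(name): name is "scene" or "top" or "wrist"; returns a dict with "color" (384x512x3 uint8, red, green, blue), "vfov" (degrees; the focal length in pixels is half the picture's height over the tangent of half this angle, whatever the lens; pixels are square), "cx", "cy" (the principal point, pixels), "rvec" (rotation vector, rad) and "tvec" (3), from world to camera coordinates, as OpenCV has them. Camera axes: x right, y down, z forward; pixel columns grow to the right and rows downward; lengths in m; the calibration is good to about 2 mm. A picture is of the moment at which its call begins. There is no depth.
- job_done(): hands the job in, once; it reports no verdict.
The state is a dict: "clock": time; "joints": joint angles; "joint_vel": joint speeds; "joint_torque": joint torques, N m; "ee_pos": TCP position; "orientation": TCP orientation; "force": force on the tool from outside, world axes, zero at the start; "torque": the same for the moment, N m; "gripper_width": opening from 0.0 (shut) to 1.0 (fully open).
Only numpy, scipy, OpenCV 4.12 (cv2) and the standard library are available. Lean on these libraries where they do the work, as an engineer would, in place of code of your own. Each camera call takes 0.05 s, during which the arm holds its last target. There are 200 camera calls.

### The job

Get the spare press roller ready for the pellet mill: lift the red-handled end of the green spares box's lid over the end lip, slide the lid out of its grooves and lay it flat on the bench with its handle up. Then take the dark steel roller out of the box and stand it upright on the floor of the yellow tray, leaving the brass bush in the box. Put the lid and the roller down without dropping them, let go of both, and leave the other things on the bench where they are.

Things in the scene. Friction and masses are not known exactly. Their poses are not given: they have to be found in the camera images.
- box: Green wooden spares box fixed to the bench, 188 long (x) x 116 wide (y) x 86 high; origin: centre of the underside, z up. The lid leaves at its -x end, which looks roughly to the robot's left (world +y). Floor 6 thick. A divider 6 thick, 45 high at x = 0 makes two compartments, each 83 long (x) x 92 wide (y). The lid lies on side ledges 64 above the bench.
- box_lip (a point): Middle of the top of the lip on the box's -x end wall (8 thick, x -94 to -86), 69 above the bench: 5 higher than the ledges the lid lies on, so it stops the lid from sliding. The +x end wall is 86 high and closed.
- box_cap (a point): Middle of the top of the dark cap strip over the lid's edge on the box's +y side (the other side has the same). Strips are 6 thick, underside 80 above the bench, from x = -20 to the +x end, 45 to 58 from the centre line: under them the 6 thick lid can rise 10 at most. From x = -94 to -20 nothing covers the lid.
- lid: Loose pale plywood lid, 168 long (x) x 102 wide (y) x 6 thick, about 110 g. Origin: centre of its underside; axes parallel to the box's when shut. On it stands a red handle block 20 long (x) x 54 wide (y) x 30 high, centred 54 from the origin towards -x, 30 from the end that goes out first. About 2 play on every side in the grooves. Its mass and friction vary.
- lid_handle (a point): Middle of the top of the lid's red handle block, 36 above the lid's underside, 54 towards the lid's -x from its origin.
- lid_edge (a point): Middle of the lower edge of the lid's leading (-x) end: at 64 above the bench when shut; it has to come above 69 to pass the lip.
- roller: Spare press roller standing upright in either compartment, hidden until the lid is off: dark ribbed steel disc of diameter 46 and height 28, with a bright stub axle of diameter 20 on top from height 28 to 58. Origin: centre of its underside; z along the axle, up. About 0.4 kg.
- bush: Brass bush (ring) 38 across, 22 high, in the other compartment; it stays in the box. Origin: centre of its underside.
- tray: Yellow square tray fixed to the bench left of the middle, 124 x 124 outside, walls 4 thick and 14 high, floor 4 thick. Origin: centre of the underside.
- tin: Plain metal tin, 74 across, 75 high, at the back; leave alone. Origin: centre of the underside.
- jar: Amber jar, 66 across, 90 high, at the back; leave alone. Origin: centre of the underside.
- wrench: Wrench 180 long lying at the back; leave alone. Origin: its middle, on the bench; x along it.
- brush: Hand brush lying to the right of the box; leave alone. Origin: near its middle, on the bench; x along it.
- die: Steel die plate with dark holes, 100 across and 16 thick, lying at the back left; leave alone. Origin: centre of the underside.
- driver: Screwdriver lying at the near left; leave alone. Origin: near its middle, on the bench; x along it.
- block: Wooden block 90 x 50 x 40 left of the tray; leave alone. Origin: centre of the underside.
Not all that is in view belongs to the job. Several things have the shape of the lid; the one meant has the colours described above. Of the things that look like the tray, the smaller one is meant.

How it is judged:
On the way, in this order (a step that is already met when the one before it is completed fails the run):
1. the lid's leading end is lifted over the lip (z of lid_edge in the frame of box above 0.0685 m), for 0.05 s.
2. the lid is out of its grooves, flat on the bench, handle up, let go (height (world z) of lid below 0.006 m and angle between lid's own z axis and vertical below 0.08 rad and contact force between the fingers and lid below 0.1 N), for 0.2 s.
At the end, for the whole second after the job is handed in: Lid flat on the bench, handle up (underside within 6 mm of it, tilt under 0.08 rad). Roller upright (tilt under 0.08 rad) on the tray floor, its centre within 42 mm of the tray centre along both tray sides. Bush still in the box. Lid and roller at rest (height (world z) of lid below 0.006 m and angle between each of lid, roller's own z axis and vertical below 0.08 rad and linear speed of each of lid, roller below 0.02 m/s and x of roller in the frame of tray between -0.042 and 0.042 m and y of roller in the frame of tray between -0.042 and 0.042 m and height (world z) of roller below 0.009 m and x of bush in the frame of box between -0.09 and 0.09 m and y of bush in the frame of box between -0.05 and 0.05 m and height (world z) of bush below 0.03 m); the robot touches nothing.
It fails at once if the roller is dropped or thrown (faster than 0.6 m/s while the fingers do not touch it) (linear speed of roller above 0.6 m/s and contact force between the fingers and roller below 0.05 N).
It fails at once if the lid is dropped or thrown (faster than 0.6 m/s while the fingers do not touch it) (linear speed of lid above 0.6 m/s and contact force between the fingers and lid below 0.05 N).
It fails at once if a bystander is moved by more than 30 mm (distance of any of tin, jar, wrench, brush, die, driver, block from where it was at the start of the episode above 0.03 m).
It also fails if it takes over 58 s, if anything falls off the work surface, if the arm or the gripper's body presses on something with over 40 N, if the wrist force passes 120 N, or if a joint passes its speed limit or range.

## Working session

There is one attempt and no reset: what is moved stays moved. The work goes in short steps, Python scripts to look and compute and a tool call to move; the robot and the scene stay as the last step left them, time stands still between calls to the robot, and variables do not carry over. Pictures are saved under pics/ and viewed, about 8 in all and at most 12, crops included, and the job is handed in when it is done.

Besides the shell and the picture viewer there is one more tool, called after "Emit:" as name(argument=value, ...), one argument or row to a line, values as JSON. step_arm: Moves the arm, as the interface text tells. Its arguments: {"type":"object","properties":{"motion":{"type":"array"},"grip":{"type":"number"},"grip_force":{"type":"number"}},"required":["motion"]}

```bash
mkdir -p pics; ls
cat > h.py <<'E'
import numpy as np, cv2
from cell import get_state, capture, job_done
def cam(c):
    R=cv2.Rodrigues(np.array(c['rvec'],float))[0]; t=np.array(c['tvec'],float).ravel()
    f=c['color'].shape[0]/2/np.tan(np.radians(c['vfov'])/2); return R,t,f
def ray(c,uv,z):
    R,t,f=cam(c); o=-R.T@t; d=R.T@np.array([(uv[0]-c['cx'])/f,(uv[1]-c['cy'])/f,1]); return o+d*(z-o[2])/d[2]
def proj(c,p):
    R,t,f=cam(c); q=R@np.array(p,float)+t; return np.array([c['cx']+f*q[0]/q[2],c['cy']+f*q[1]/q[2]])
def save(c,n): cv2.imwrite('pics/'+n,cv2.cvtColor(c['color'],cv2.COLOR_RGB2BGR))
E
python3 - <<'E'
from h import *
import pickle
for n in ('scene','top','wrist'):
    c=capture(n); save(c,n+'0.png'); pickle.dump(c,open(n+'0.pkl','wb'))
    R,t,f=cam(c); print(n,-R.T@t,f,R[2])
s=get_state(); print(s)
a=[cv2.imread(f'pics/{n}0.png') for n in('scene','top')]
cv2.imwrite('pics/both.png',cv2.resize(np.vstack(a),None,fx=.78,fy=.78))
E
```

```text
pics
scene [1.35999643 0.21641764 1.03352026] 396.50879467128016 [-0.64995994 -0.15776591 -0.7434124 ]
top [ 0.16666669 -0.00447088  1.74252289] 494.52093036538776 [ 0.20728696  0.00618697 -0.97826062]
wrist [0.11271227 0.54377112 0.37358828] 290.99548408142317 [ 0.27305328 -0.0978891  -0.95700555]
{'clock': 0.15, 'joints': array([ 1.14837888e+00,  3.51087687e-01,  1.65226953e+00, -8.17936366e-06,
        1.13913515e+00, -8.46444741e-02]), 'joint_vel': array([ 2.55574893e-03, -1.53738408e-03,  7.74096424e-05,  1.22907542e-03,
       -1.04115920e-03, -3.31215584e-05]), 'joint_torque': array([ 2.59171147e-04, -5.06255901e+01, -2.91500884e+01, -6.42356099e-05,
        3.40114188e-03,  6.32628669e-07]), 'ee_pos': array([0.18215062, 0.51867055, 0.21599855]), 'orientation': array([-3.14069554e+00, -6.86651087e-05,  2.80382308e+00]), 'force': array([ 0.19572888, -0.60851807,  0.32831606]), 'torque': array([ 0.01401401, -0.00192258,  0.02559978]), 'gripper_width': 1.0025232448978396}
```

View pics/top0.png

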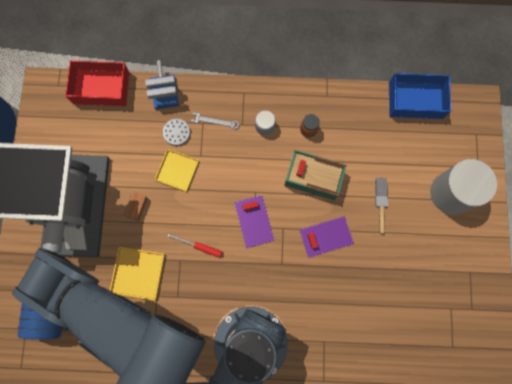

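View pics/scene0.png

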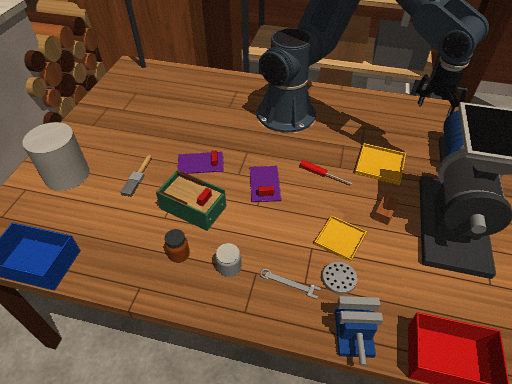

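The top view shows the box at about (316,175) with its red handle at (301,168). The small tray is at (178,171), and purple decoy lids are at (254,220) and (326,237). The bench between the tray and the box is free, so the lid can go there.

```bash
cat >> h.py <<'E'
def red(c,box=None):
    h=cv2.cvtColor(c['color'],cv2.COLOR_RGB2HSV); m=(((h[...,0]<6)|(h[...,0]>174))&(h[...,1]>170)&(h[...,2]>90)).astype(np.uint8)
    return m
def blobs(m,amin=20):
    n,l,st,ce=cv2.connectedComponentsWithStats(m); return [(ce[i].round(1),st[i],cv2.minAreaRect(np.argwhere(l==i)[:,::-1].astype(np.float32))) for i in range(1,n) if st[i][4]>=amin]
E
python3 - <<'E'
from h import *
import pickle
c=pickle.load(open('top0.pkl','rb'))
for b in blobs(red(c)): print('red',b[0],b[1][4],ray(c,b[0],.1).round(3),b[2])
h=cv2.cvtColor(c['color'],cv2.COLOR_RGB2HSV)
y=((h[...,0]>20)&(h[...,0]<32)&(h[...,1]>190)&(h[...,2]>150)).astype(np.uint8)
for b in blobs(y,100):
    print('yel',b[0],b[1][4],[ray(c,p,.012).round(3)[:2] for p in cv2.boxPoints(b[2])],ray(c,b[0],.01).round(3))
g=((h[...,0]>60)&(h[...,0]<95)&(h[...,1]>100)&(h[...,2]<140)).astype(np.uint8); g[:,:280]=0;g[:,350:]=0
g[:145]=0;g[205:]=0
p=np.argwhere(g)[:,::-1].astype(np.float32); r=cv2.minAreaRect(p)
bp=np.array([ray(c,q,.08)[:2] for q in cv2.boxPoints(r)]);print('box',bp.round(3),bp.mean(0))
for i in range(4):
    d=bp[i]-bp[i-1]; print(np.linalg.norm(d).round(3),np.degrees(np.arctan2(d[1],d[0])).round(1))
E
```

```text
red [99.3 83.7] 1455 [0.873 0.576 0.1  ] ((97.5, 81.5), (35.0, 53.0), 90.0)
red [67.2 90.5] 32 [0.843 0.687 0.1  ] ((67.5, 89.0), (16.0, 3.0), 90.0)
red [301.  167.8] 68 [ 0.595 -0.147  0.1  ] ((300.9716796875, 167.8490447998047), (4.807618618011475, 14.285496711730957), 15.945395469665527)
red [250.  205.5] 77 [0.457 0.022 0.1  ] ((250.00001525878906, 205.50003051757812), (5.335783958435059, 14.309601783752441), 75.96376037597656)
red [312.5 240.3] 78 [ 0.348 -0.19   0.1  ] ((312.45001220703125, 240.35000610351562), (14.86270523071289, 5.0596442222595215), 71.56505584716797)
red [207.7 249.4] 170 [0.304 0.156 0.1  ] ((207.52740478515625, 249.26028442382812), (27.855792999267578, 6.203181266784668), 20.556045532226562)
box [[1.2   0.989]
 [1.2   0.989]
 [1.2   0.989]
 [1.2   0.989]] [1.19957928 0.98927773]
0.0 0.0
0.0 0.0
0.0 0.0
0.0 0.0
```

Emit:
step_arm(
  motion=[
    [0,0,0.14,0],
    [0.69,-1,0.14,0.1],
    [0.69,-1,0.14,0.1],
    [0.69,-1,0.14,0.1],
    [0.69,-1,0.14,0.1],
    [0.69,-1,0.14,0.1],
    [0.69,-1,0.14,0.1],
    [0.69,-1,0.14,0.1],
    [0.69,-1,0.14,0.1],
    [0.69,-1,0.14,0.1],
    [0.69,-1,0.14,0.1],
    [0.69,-1,0.14,0.1],
    [0.69,-1,0.14,0.1],
    [0.69,-1,0.14,0.1],
    [0.69,-1,0.14,0.1],
    [0.69,-1,0.14,0.1],
  ],
  grip=60,
)

```text
clock: 2.15
ee_pos: [0.5959, -0.0801, 0.3005]
orientation: [3.142, -0.0, 2.857]
force: [0.4, -0.6, -0.3]
gripper_width: 0.702
```

Run:
```python
from h import *
import pickle
c=capture('wrist'); save(c,'w1.png'); pickle.dump(c,open('w1.pkl','wb'))
s=get_state();print(s['clock'],s['ee_pos'],s['orientation'],s['force'])
for b in blobs(red(c),100): print('red',b[0],b[1],ray(c,b[0],.1).round(4),b[2])
h=cv2.cvtColor(pickle.load(open('top0.pkl','rb'))['color'],cv2.COLOR_RGB2HSV)
print(h[171,178],h[275,138],h[185,290],h[196,320])
```

```text
2.2 [ 0.59591126 -0.08013737  0.30062028] [3.14151858e+00 1.16469506e-04 2.85728752e+00] [1.06011005 0.07452902 0.64282902]
red [115.4  15. ] [ 94   0  41  35 676] [ 0.3927 -0.1736  0.1   ] ((114.50760650634766, 13.194212913513184), (45.82708740234375, 17.515565872192383), 52.76516342163086)
red [297.5  47.5] [277  29  42  37 685] [0.4792 0.0083 0.1   ] ((297.5, 47.50000762939453), (15.647329330444336, 45.467376708984375), 55.00798034667969)
red [200.6 183.1] [191 161  20  44 701] [ 0.5966 -0.1468  0.1   ] ((200.72415161132812, 182.68966674804688), (42.35319900512695, 17.771732330322266), 85.2363510131836)
[ 24 168 234] [ 23 170 233] [73 82 56] [20 78 69]
```

View pics/w1.png

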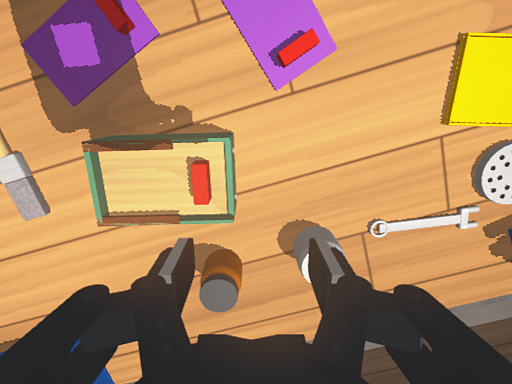

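Close view: the box's handle is at (200,183) and its lip end is on the right at x≈235. The wrench is at (425,222), and the tin and jar are at the bottom.

Run:
```python
from h import *
import pickle
c=pickle.load(open('w1.pkl','rb'))
b=[b for b in blobs(red(c),100) if abs(b[0][0]-200)<5][0]
P=[ray(c,p,.1)[:2] for p in cv2.boxPoints(b[2])]
for i in range(4):
    d=P[i]-P[i-1]; print(P[i].round(4),np.linalg.norm(d).round(4),np.degrees(np.arctan2(d[1],d[0])).round(1))
h=cv2.cvtColor(c['color'],cv2.COLOR_RGB2HSV)
g=((h[...,0]>55)&(h[...,0]<95)&(h[...,1]>60)).astype(np.uint8)
for q in blobs(g,150):
    print('green',q[0],q[1])
g[:120]=0;g[235:]=0;g[:,:75]=0;g[:,245:]=0
hull=cv2.convexHull(np.argwhere(g)[:,::-1]); ap=cv2.approxPolyDP(hull,5,True)[:,0]
print([(p.tolist(),ray(c,p,.086)[:2].round(4)) for p in ap])
t=pickle.load(open('top0.pkl','rb'));h=cv2.cvtColor(t['color'],cv2.COLOR_RGB2HSV)
y=((h[...,0]>20)&(h[...,0]<30)&(h[...,1]>150)&(h[...,2]>200)).astype(np.uint8)
for b in blobs(y,200):
    P=[ray(t,p,.01)[:2].round(3) for p in cv2.boxPoints(b[2])]; print('yel',b[0],P,np.mean(P,0))
```

```text
[ 0.5676 -0.1506] 0.0555 164.9
[ 0.5721 -0.1288] 0.0222 78.5
[ 0.6257 -0.1423] 0.0553 -14.0
[ 0.6212 -0.165 ] 0.0232 -101.3
green [227.3 170.8] [207 138  28  77 534]
green [ 92.5 183.6] [ 84 152  18  70 374]
green [206.4 221.4] [180 220  54   4 150]
[([233, 220], array([ 0.6613, -0.1248])), ([100, 221], array([ 0.6114, -0.3008])), ([84, 152], array([ 0.5186, -0.28  ])), ([232, 133], array([ 0.549, -0.091]))]
yel [177.1 170.6] [array([0.553, 0.363]), array([0.667, 0.328]), array([0.628, 0.221]), array([0.515, 0.257])] [0.59075 0.29225]
yel [139.5 277. ] [array([0.151, 0.482]), array([0.308, 0.468]), array([0.287, 0.319]), array([0.131, 0.335])] [0.21925 0.401  ]
```

Emit:
step_arm(
  motion=[
    [0.001,-0.11,0,0.05],
    [0.001,-0.11,0,0.05],
    [0.001,-0.11,-0.13,0.05],
    [0.001,-0.11,-0.25,0.05],
    [0.001,-0.11,-0.25,0.05],
    [0.001,-0.11,-0.25,0.05],
    [0.001,-0.11,-0.25,0.05],
  ],
  grip=50,
)

```text
clock: 3.08
ee_pos: [0.5977, -0.1468, 0.1522]
orientation: [-3.141, 0.002, 2.883]
force: [0.5, 0.1, 0.3]
gripper_width: 0.579
```

Run:
```python
from h import *
c=capture('wrist'); save(c,'w2.png')
s=get_state();print(s['clock'],s['ee_pos'],s['orientation'],s['force'])
for b in blobs(red(c),300): print('red',b[0],b[1],ray(c,b[0],.1).round(4),[ray(c,p,.1)[:2].round(4) for p in cv2.boxPoints(b[2])])
```

```text
3.125 [ 0.59775362 -0.14695755  0.15233459] [-3.14147134e+00  2.89797190e-03  2.88277554e+00] [-0.3829352  -0.1105387   0.41137799]
red [384.2   8.5] [366   0  49  26 647] [ 0.4909 -0.0314  0.1   ] [array([ 0.486 , -0.0446]), array([ 0.4791, -0.0187]), array([ 0.4913, -0.0127]), array([ 0.4986, -0.0389])]
red [247.9 206.9] [ 235  168   26   72 1560] [ 0.5968 -0.1487  0.1   ] [array([ 0.5652, -0.15  ]), array([ 0.5699, -0.1323]), array([ 0.6252, -0.1464]), array([ 0.6202, -0.1655])]
```

View pics/w2.png

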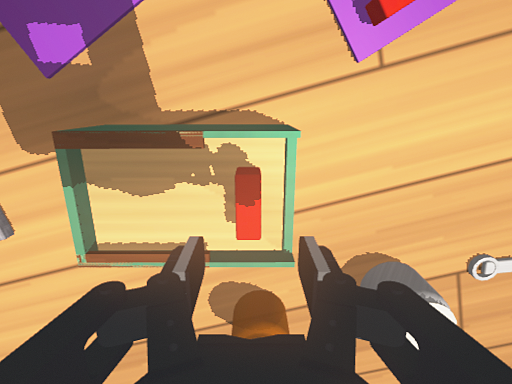

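The handle is at (248,207), which puts it at about (0.596, −0.1485). The jaws straddle it along the box's length. Next I descend and grip.

Emit:
step_arm(
  motion=[
    [-0.002,-0.003,-0.05,0],
    [-0.002,-0.003,-0.105,0],
    [-0.002,-0.003,-0.106,0],
    [-0.002,-0.003,-0.106,0],
  ],
)

```text
clock: 3.62
ee_pos: [0.5967, -0.1491, 0.0888]
orientation: [-3.141, 0.003, 2.882]
force: [-0.2, -0.3, 0.3]
gripper_width: 0.587
```

Emit:
step_arm(
  motion=[
    [0,0,0,0],
    [0,0,0,0],
    [0,0,0,0],
    [0,0,0,0],
    [0,0,0,0],
    [0,0,0,0],
  ],
  grip=10,
  grip_force=60,
)

```text
clock: 4.38
ee_pos: [0.5956, -0.1489, 0.0868]
orientation: [-3.142, -0.0, 2.882]
force: [-0.0, 0.0, -0.4]
gripper_width: 0.113
```

Opening is 9.6 mm, but the handle is 20 mm, so I need to look.

Run:
```python
from h import *
c=capture('wrist'); d=capture('scene')
a=c['color']; b=cv2.resize(d['color'][130:260,120:290],(512,384),interpolation=cv2.INTER_CUBIC)
cv2.imwrite('pics/g.png',cv2.cvtColor(np.vstack([a,b])[...,:],cv2.COLOR_RGB2BGR)[80:680])
s=get_state();print(s['ee_pos'],s['force'],s['gripper_width'])
```

```text
[ 0.59562333 -0.14888702  0.08675924] [-0.15620699  0.11655184  0.15205098] 0.11702195152441854
```

View pics/g.png

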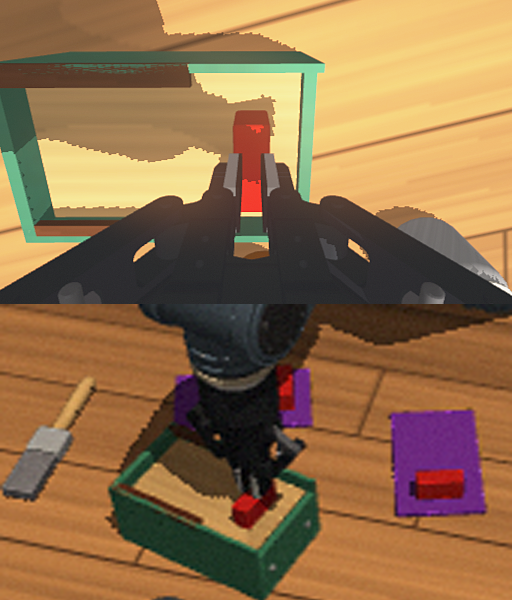

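The fingers straddle the handle, so the opening reading is probably not linear. I'll command full closure and lift 7.5 mm.

Emit:
step_arm(
  motion=[
    [0,0,0,0],
    [0,0,0,0],
    [0,0,0.004,0],
    [0,0,0.009,0],
    [0,0,0.013,0],
    [0,0,0.013,0],
    [0,0,0.013,0],
  ],
  grip=0,
  grip_force=70,
)

```text
clock: 5.35
ee_pos: [0.5956, -0.1489, 0.0946]
orientation: [-3.142, -0.0, 2.882]
force: [-0.5, -0.2, -0.3]
gripper_width: -0.003
```

Run:
```python
from h import *
c=capture('wrist'); d=capture('scene')
a=c['color']; b=cv2.resize(d['color'][150:240,140:250],(512,419),interpolation=cv2.INTER_CUBIC)
cv2.imwrite('pics/g2.png',cv2.cvtColor(np.vstack([a[100:281],b]),cv2.COLOR_RGB2BGR))
s=get_state();print(s['clock'],s['ee_pos'],s['force'],s['torque'],s['gripper_width'])
```

```text
5.45 [ 0.59556587 -0.14885367  0.09447568] [-0.30765994 -0.64174057 -0.49069443] [ 0.01022474 -0.02582413 -0.025854  ] 0.0027643156621557246
```

View pics/g2.png

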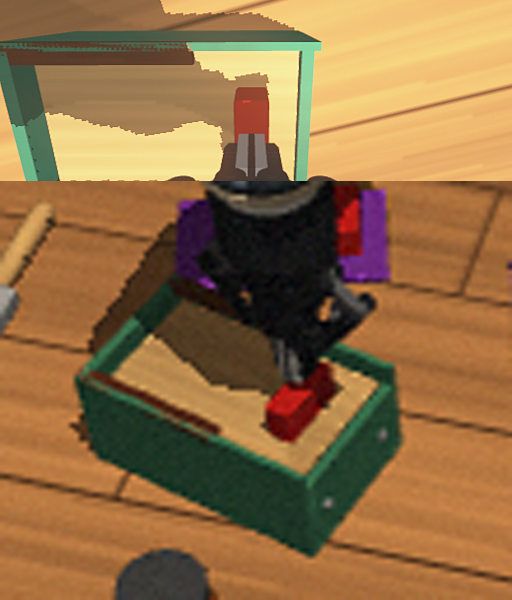

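Run:
```python
from h import *
for n in('wrist','scene','top'):
    c=capture(n);s=get_state();e=s['ee_pos']
    R,t,f=cam(c);print(n,-R.T@t,'tcp',proj(c,e),'tip',proj(c,e-[0,0,.014]))
    for b in blobs(red(c),40): print('red',b[0],b[1],ray(c,b[0],.1).round(4))
    if n=='wrist': save(c,'w3.png')
    if n=='scene': cs=c
b=cs['color'][150:240,140:250].copy(); b=cv2.resize(b,None,fx=6,fy=6,interpolation=cv2.INTER_CUBIC)
for z,col in((.0,(255,255,0)),(-.014,(0,255,255))):
    p=(proj(cs,e+[0,0,z])-[140,150])*6; cv2.circle(b,tuple(int(v) for v in p),4,col,-1)
cv2.imwrite('pics/s3.png',cv2.cvtColor(b,cv2.COLOR_RGB2BGR))
```

```text
wrist [ 0.52442654 -0.12944245  0.25217118] tcp [250.33397749 236.72552045] tip [250.40025118 227.33246294]
red [410.9   2.3] [405   0  15   8  70] [ 0.4992 -0.0476  0.1   ]
red [250.7 217.5] [ 234  198   35   45 1122] [ 0.5818 -0.145   0.1   ]
scene [1.35999643 0.21641764 1.03352026] tcp [203.99852508 193.85815972] tip [204.43604827 196.77004615]
red [214.5 159.9] [212 154   6  12  48] [ 0.4452 -0.1631  0.1   ]
red [313.2 167.4] [300 160  27  16 169] [0.3991 0.1681 0.1   ]
red [265.8 190.6] [258 186  16  10 143] [0.5393 0.0383 0.1   ]
red [202.5 198.8] [197 194  12  12  81] [ 0.6206 -0.1445  0.1   ]
red [450.8 350.9] [ 409  312  100   72 4572] [0.9224 0.571  0.1   ]
top [ 0.16666669 -0.00447088  1.74252289] tcp [301.54731905 168.02546531] tip [301.17051172 169.02962908]
red [95.9 82.3] [  66   62   63   44 1705] [0.878 0.589 0.1  ]
```

View pics/s3.png

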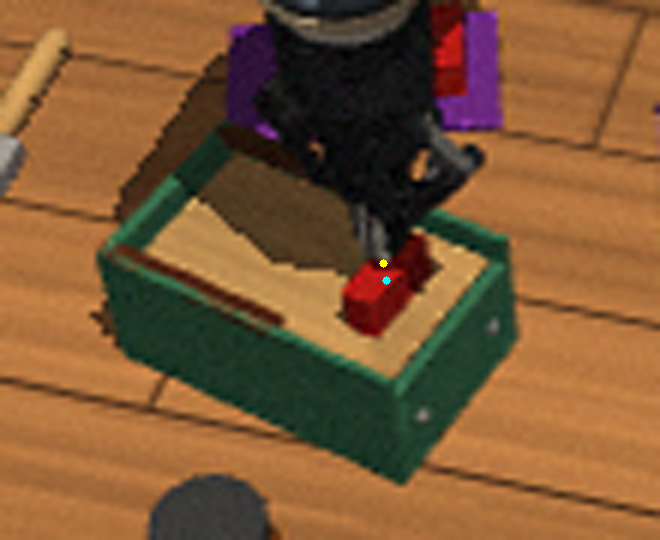

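The fingers closed fully over the top of the handle, so the real tips sit about 25 mm higher than I assumed. I'll open and creep down, watching the force.

Emit:
step_arm(
  motion=[
    [0,0,0.01,0],
    [0,0,0.01,0],
    [0,0,0.01,0],
    [0,0,0.01,0],
    [0,0,-0.01,0],
    [0,0,-0.026,0],
    [0,0,-0.026,0],
  ],
  grip=50,
)

```text
clock: 6.48
ee_pos: [0.595, -0.1487, 0.0777]
orientation: [3.141, -0.002, 2.882]
force: [-0.5, 0.3, 0.4]
gripper_width: 0.586
```

Emit:
step_arm(
  motion=[
    [0,0,-0.005,0],
    [0,0,-0.01,0],
    [0,0,-0.01,0],
  ],
)

```text
clock: 6.85
ee_pos: [0.5956, -0.1489, 0.0729]
orientation: [3.142, -0.0, 2.882]
force: [-0.5, 0.4, 0.2]
gripper_width: 0.585
```

Run:
```python
from h import *
c=capture('wrist'); d=capture('scene')
s=get_state();e=s['ee_pos'];print(s['clock'],e,s['force'],s['gripper_width'],proj(c,e),proj(c,e-[0,0,.014]))
b=cv2.resize(d['color'][150:240,140:250],(512,419),interpolation=cv2.INTER_CUBIC)
cv2.imwrite('pics/g4.png',cv2.cvtColor(np.vstack([c['color'][120:300],b]),cv2.COLOR_RGB2BGR))
```

```text
6.95 [ 0.59569851 -0.14888952  0.07309771] [-0.78388892  0.62133796  0.23663597] 0.5860653428831923 [250.36837376 237.09350958] [250.43219881 227.66460978]
```

View pics/g4.png

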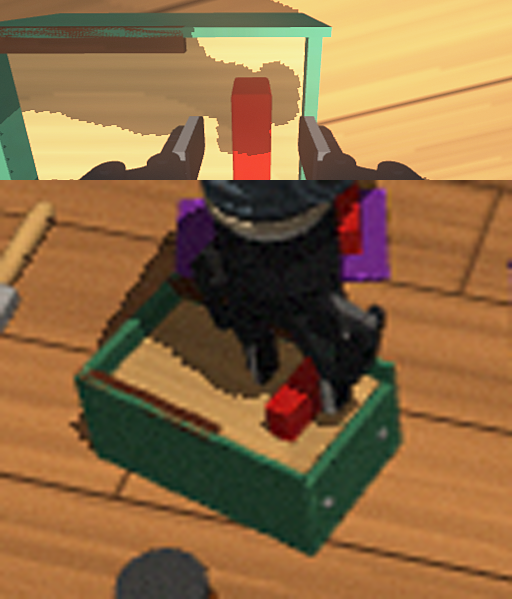

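At (250,150) in the crop the fingers straddle the handle clear of the lid, with TCP z 0.073 and no contact. I'll close here.

Emit:
step_arm(
  motion=[
    [0,0,0,0],
    [0,0,0,0],
    [0,0,0,0],
    [0,0,0,0],
    [0,0,0,0],
    [0,0,0,0],
  ],
  grip=0,
  grip_force=70,
)

```text
clock: 7.7
ee_pos: [0.5959, -0.1489, 0.0734]
orientation: [-3.142, 0.001, 2.882]
force: [-1.2, 0.1, 5.4]
gripper_width: 0.212
```

Emit:
step_arm(
  motion=[
    [0,0,0.005,0],
    [0,0,0.01,0],
    [0,0,0.013,0],
    [0,0,0.013,0],
    [0,0,0.013,0],
    [0,0,0.013,0],
  ],
)

```text
clock: 8.45
ee_pos: [0.5956, -0.1489, 0.0807]
orientation: [3.142, -0.0, 2.882]
force: [-0.3, -0.2, -1.7]
gripper_width: 0.21
```

Run:
```python
from h import *
c=capture('wrist'); d=capture('scene')
s=get_state();e=s['ee_pos'];print(s['clock'],e,s['force'],s['torque'],s['gripper_width'])
b=cv2.resize(d['color'][150:240,140:250],(512,419),interpolation=cv2.INTER_CUBIC)
cv2.imwrite('pics/g5.png',cv2.cvtColor(np.vstack([c['color'][120:300],b]),cv2.COLOR_RGB2BGR))
```

```text
8.55 [ 0.59561086 -0.14887417  0.08073164] [-1.17013478 -0.16429573 -0.75699529] [ 1.18710575e-01 -4.12903340e-02  6.83588963e-05] 0.21143173809026747
```

View pics/g5.png

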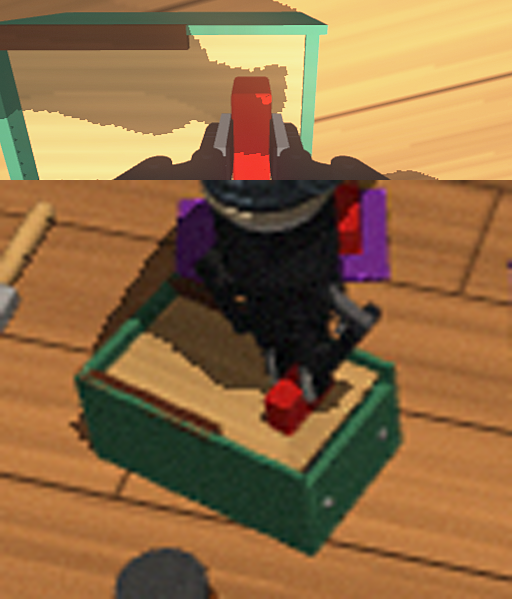

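The lid is held: force is about −1 N and the moment matches its weight. Next I slide it along the box's −x, a short piece first.

Emit:
step_arm(
  motion=[
    [0.004,0.016,0,0],
    [0.009,0.032,0,0],
    [0.013,0.048,0,0],
    [0.013,0.048,0,0],
  ],
)

```text
clock: 9.05
ee_pos: [0.6037, -0.1191, 0.0808]
orientation: [3.142, -0.0, 2.884]
force: [0.8, -0.1, -0.8]
gripper_width: 0.212
```

Sliding freely, so I continue.

Emit:
step_arm(
  motion=[
    [0.0045,0.016,0,0],
    [0.0085,0.032,0,0],
    [0.013,0.048,0,0],
    [0.017,0.064,0,0],
    [0.021,0.08,0,0],
    [0.0255,0.096,0,0],
    [0.03,0.112,0,0],
    [0.034,0.128,0,0],
    [0.038,0.144,0,0],
    [0.0425,0.16,0,0],
    [0.0425,0.16,0,0],
  ],
)

```text
clock: 10.42
ee_pos: [0.6291, -0.0234, 0.0808]
orientation: [3.142, 0.0, 2.883]
force: [-0.2, 0.6, -0.9]
gripper_width: 0.208
```

Run:
```python
from h import *
import pickle
t=pickle.load(open('top0.pkl','rb'))
for n,p,z in [('wr end',(240,126),.0),('wr',(193,118),0),('tin',(264,127),.0),('tinbase',(264,133),0),('purp UR',(262,197),0),('purp UL',(236,201),0),('tray R',(199,160),.014),('trayBR',(190,190),.014)]: print(n,ray(t,p,z)[:2].round(3))
u=np.array([.255,.967]);v=np.array([.967,-.255])
for hc in ([.60,.065],[.61,.075]):
    c=np.array(hc)-.054*u; print(hc,[(c+a*u*.084+b*v*.051).round(3) for a,b in((1,1),(1,-1),(-1,-1),(-1,1))])
```

```text
wr end [0.771 0.074]
wr [0.795 0.25 ]
tin [ 0.771 -0.015]
tinbase [ 0.748 -0.016]
purp UR [ 0.507 -0.018]
purp UL [0.489 0.075]
tray R [0.631 0.215]
trayBR [0.519 0.24 ]
[0.6, 0.065] [array([0.657, 0.081]), array([0.558, 0.107]), array([ 0.515, -0.055]), array([ 0.614, -0.081])]
[0.61, 0.075] [array([0.667, 0.091]), array([0.568, 0.117]), array([ 0.525, -0.045]), array([ 0.624, -0.071])]
```

Emit:
step_arm(
  motion=[
    [0,0,0.05,0],
    [0,0,0.08,0],
    [-0.006,0.06,0.08,0],
    [-0.006,0.12,0.08,0],
    [-0.006,0.18,0.08,0],
    [-0.006,0.18,0.08,0],
    [-0.006,0.18,0.03,0],
    [-0.006,0.18,-0.02,0],
    [-0.006,0.18,-0.06,0],
    [-0.006,0.18,-0.09,0],
    [-0.006,0.18,-0.105,0],
    [-0.006,0.18,-0.112,0],
    [-0.006,0.18,-0.112,0],
    [-0.006,0.18,-0.112,0],
  ],
)

```text
clock: 12.18
ee_pos: [0.6258, 0.0839, 0.0143]
orientation: [3.141, 0.001, 2.882]
force: [0.1, -0.2, -0.8]
gripper_width: 0.212
```

Emit:
step_arm(
  motion=[
    [0,0,-0.002,0],
    [0,0,-0.004,0],
    [0,0,-0.006,0],
    [0,0,-0.006,0],
  ],
)

```text
clock: 12.68
ee_pos: [0.6253, 0.0839, 0.0099]
orientation: [-3.142, -0.0, 2.882]
force: [-0.7, 0.4, -2.4]
gripper_width: 0.212
```

Emit:
step_arm(
  motion=[
    [0,0,-0.001,0],
    [0,0,-0.002,0],
    [0,0,-0.002,0],
  ],
)

```text
clock: 13.05
ee_pos: [0.6254, 0.0839, 0.0094]
orientation: [3.142, 0.0, 2.882]
force: [-4.0, -0.8, 5.6]
gripper_width: 0.213
```

Contact with the bench. I'll release, back off straight up, and move aside to look.

Emit:
step_arm(
  motion=[
    [0,0,0,0],
    [0,0,0,0],
    [0,0,0,0],
    [0,0,0,0],
    [0,0,0.05,0],
    [0,0,0.15,0],
    [0,0,0.3,0],
    [-0.06,-0.25,0.42,0],
    [-0.06,-0.45,0.42,0],
    [-0.06,-0.45,0.42,0],
    [-0.06,-0.45,0.42,0],
    [-0.06,-0.45,0.42,0],
    [-0.06,-0.45,0.42,0],
    [-0.06,-0.45,0.42,0],
  ],
  grip=50,
)

```text
clock: 14.8
ee_pos: [0.5892, -0.1855, 0.2604]
orientation: [3.141, -0.001, 2.882]
force: [0.2, 0.3, -1.1]
gripper_width: 0.586
```

Run:
```python
from h import *
import pickle
c=capture('wrist'); d=capture('scene'); pickle.dump(c,open('w6.pkl','wb'));pickle.dump(d,open('s6.pkl','wb'))
s=get_state();print(s['clock'],s['ee_pos'],s['force'],s['orientation'])
cv2.imwrite('pics/g6.png',cv2.cvtColor(np.vstack([c['color'][:330],cv2.resize(d['color'][130:265,150:410],(512,266))]),cv2.COLOR_RGB2BGR))
```

```text
14.9 [ 0.58936515 -0.18487891  0.26033781] [ 0.1335305  -0.29061629 -1.4582827 ] [ 3.14132683e+00 -8.63995003e-04  2.88358631e+00]
```

View pics/g6.png

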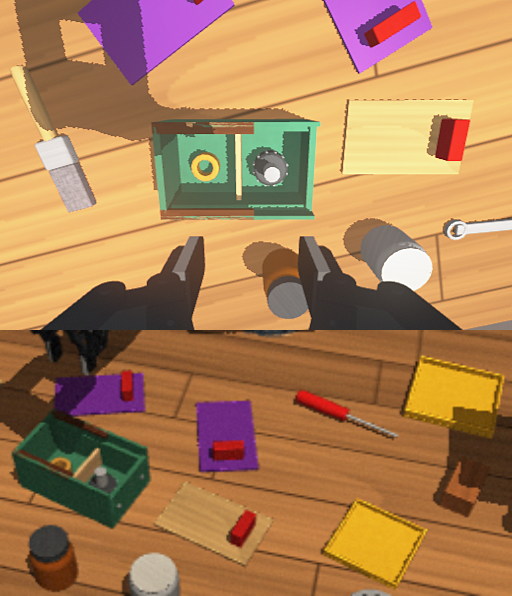

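The lid lies flat on the bench with its handle up at (453,138). The roller is in the lip-side compartment with its axle top at (272,174), and the bush is at (205,166) in the other one. Next I compute the axle position and the real fingertip height.

Run:
```python
from h import *
import pickle
c=pickle.load(open('w6.pkl','rb')); im=c['color']
h=cv2.cvtColor(im,cv2.COLOR_RGB2HSV)
m=((h[...,1]<30)&(h[...,2]>190)).astype(np.uint8); m[:,:250]=0;m[:,300:]=0;m[:155]=0;m[195:]=0
for b in blobs(m,20):
    print('axle',b[0],b[1],b[2],ray(c,b[0],.064).round(4))
u=np.array([.255,.967]);v=np.array([.967,-.255])
# box centre: lid/handle estimate: handle at box x=-54
bc=np.array([.596,-.1485])-.054*u
for b in blobs(m,20):
    p=ray(c,b[0],.064)[:2]-bc; print('box frame x,y',-(p@u).round(4),(p@v).round(4))
# lip rim outer corners px -> check
for p in ((318,122),(313,217)): q=ray(c,p,.086)[:2]-bc; print('corner',-(q@u),q@v)
# tip height from earlier closed picture w3 (pose ee .5956,-.1489,.0945)
R,t,f=cam(c); C=-R.T@t; e=get_state()['ee_pos']
# open tips now: px of near inner tip corners
for p in ((203,237),(302,237),(193,237),(312,237)):
    o=C; d=R.T@np.array([(p[0]-c['cx'])/f,(p[1]-c['cy'])/f,1]); 
    rel=lambda k:(o+k*d-e)
    # intersect plane along v at -0.011 from tcp
    k=(-.011-(o-e)[:2]@v)/(d[:2]@v); r=rel(k); print(p,'along u',(r[:2]@u).round(4),'z rel tcp',r[2].round(4))
```

```text
axle [271.8 174.1] [264 167  16  15 188] ((271.5, 174.0), (14.0, 15.0), 90.0) [ 0.6023 -0.1619  0.064 ]
box frame x,y -0.0427 0.0095
corner -0.09117083703930651 -0.054449762385510456
corner -0.09237528390649892 0.05817460614838598
(203, 237) along u -0.0244 z rel tcp 0.0239
(302, 237) along u 0.0254 z rel tcp 0.024
(193, 237) along u -0.0294 z rel tcp 0.0239
(312, 237) along u 0.0304 z rel tcp 0.0241
```

The axle is at (0.602, −0.162), in the middle of its compartment. The real tips sit about 20 mm above the reported TCP, so I'll aim for TCP z ≈ 0.023 (tips at about 42 mm).

Emit:
step_arm(
  motion=[
    [0.0215,0.039,0,0],
    [0.0215,0.039,-0.1,0],
    [0.0215,0.039,-0.2,0],
    [0.0215,0.039,-0.267,0],
    [0.0215,0.039,-0.267,0],
    [0.0215,0.039,-0.267,0],
    [0.0215,0.039,-0.267,0],
  ],
  grip=38,
)

```text
clock: 15.78
ee_pos: [0.6033, -0.1628, 0.1028]
orientation: [-3.141, 0.003, 2.883]
force: [-0.6, 0.1, -0.5]
gripper_width: 0.447
```

Run:
```python
from h import *
c=capture('wrist'); s=get_state();e=s['ee_pos'];print(s['clock'],e,s['force'])
save(c,'w7.png')
h=cv2.cvtColor(c['color'],cv2.COLOR_RGB2HSV)
m=((h[...,1]<30)&(h[...,2]>170)).astype(np.uint8)
for b in blobs(m,60): print(b[0],b[1],ray(c,b[0],.064).round(4))
print(proj(c,[.6023,-.1619,.064]))
cv2.imwrite('pics/w7.png',cv2.cvtColor(c['color'],cv2.COLOR_RGB2BGR))
```

```text
15.825 [ 0.60314002 -0.16282902  0.10246716] [ 0.46452223  0.75402562 -0.25725746]
[253.7 216.7] [239 205  27  20 275] [ 0.6063 -0.1612  0.064 ]
[494.1 346. ] [464 324  48  48 995] [0.7701 0.0041 0.064 ]
[251.38139086 211.87849985]
```

View pics/w7.png

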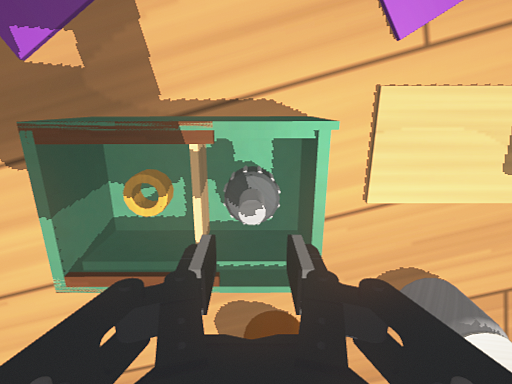

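The axle at (252,210) is centred between the jaws, which have room to the divider and the lip. I descend in two steps.

Emit:
step_arm(
  motion=[
    [-0.001,0.001,-0.04,0],
    [-0.001,0.001,-0.08,0],
    [-0.001,0.001,-0.1,0],
    [-0.001,0.001,-0.11,0],
    [-0.001,0.001,-0.11,0],
  ],
)

```text
clock: 16.45
ee_pos: [0.6019, -0.1622, 0.035]
orientation: [-3.142, 0.001, 2.882]
force: [-0.9, -0.7, 0.5]
gripper_width: 0.442
```

Emit:
step_arm(
  motion=[
    [0,0,-0.01,0],
    [0,0,-0.02,0],
    [0,0,-0.021,0],
    [0,0,-0.021,0],
  ],
)

```text
clock: 16.95
ee_pos: [0.6017, -0.1621, 0.022]
orientation: [-3.142, -0.0, 2.882]
force: [0.1, -0.1, -0.2]
gripper_width: 0.444
```

Emit:
step_arm(
  motion=[
    [0,0,0,0],
    [0,0,0,0],
    [0,0,0,0],
    [0,0,0,0],
    [0,0,0,0],
    [0,0,0,0],
  ],
  grip=0,
  grip_force=70,
)

```text
clock: 17.7
ee_pos: [0.6018, -0.1621, 0.0224]
orientation: [-3.142, 0.0, 2.882]
force: [-1.2, 0.9, 6.7]
gripper_width: 0.207
```

Emit:
step_arm(
  motion=[
    [0,0,0.02,0],
    [0,0,0.06,0],
    [0,0,0.12,0],
    [0,0,0.18,0],
    [0,0,0.2,0],
    [0,0,0.2,0],
    [0,0,0.2,0],
  ],
)

```text
clock: 18.58
ee_pos: [0.6008, -0.1618, 0.1403]
orientation: [3.141, -0.003, 2.882]
force: [0.4, 0.6, -5.0]
gripper_width: 0.21
```

Emit:
step_arm(
  motion=[
    [-0.001,0.03,0,0],
    [-0.003,0.09,0,0],
    [-0.005,0.17,0,0],
    [-0.007,0.25,0,0],
    [-0.009,0.33,0,0],
    [-0.011,0.41,0,0],
    [-0.013,0.49,0,0],
    [-0.014,0.57,0,0],
    [-0.016,0.65,0,0],
    [-0.017,0.71,0,0],
    [-0.018,0.75,0,0],
    [-0.018,0.757,0,0],
    [-0.018,0.757,0,0],
    [-0.018,0.757,0,0],
  ],
)

```text
clock: 20.32
ee_pos: [0.591, 0.2911, 0.1419]
orientation: [-3.141, -0.0, 2.881]
force: [0.2, 0.0, -4.6]
gripper_width: 0.206
```

Run:
```python
from h import *
c=capture('wrist'); d=capture('scene');s=get_state();e=s['ee_pos'];print(s['clock'],e,s['force'],s['gripper_width'])
for c,a in ((c,500),(d,300)):
    h=cv2.cvtColor(c['color'],cv2.COLOR_RGB2HSV)
    m=((h[...,0]>20)&(h[...,0]<33)&(h[...,1]>150)&(h[...,2]>120)).astype(np.uint8)
    for b in blobs(m,a): print(b[0],b[1],[ray(c,p,.01)[:2].round(3) for p in cv2.boxPoints(b[2])],ray(c,b[2][0],.01).round(3))
d2=cv2.resize(d['color'][140:270,290:450],(512,416));c=capture('wrist')['color']
cv2.imwrite('pics/g8.png',cv2.cvtColor(np.vstack([c[:180],d2]),cv2.COLOR_RGB2BGR))
```

```text
20.425 [0.59105437 0.29122216 0.14204591] [ 0.21659976 -1.33281869 -4.98213662] 0.20672885686653997
[253.4 167.1] [  192   118   129   124 11092] [array([0.631, 0.208]), array([0.515, 0.253]), array([0.552, 0.371]), array([0.674, 0.341])] [0.589 0.294 0.01 ]
[387.7 162.6] [372 153  31  23 398] [array([0.288, 0.375]), array([0.143, 0.394]), array([0.16 , 0.481]), array([0.301, 0.457])] [0.225 0.427 0.01 ]
[340.8 238.9] [314 217  49  43 945] [array([0.63 , 0.215]), array([0.516, 0.24 ]), array([0.56 , 0.366]), array([0.668, 0.335])] [0.595 0.29  0.01 ]
```

View pics/g8.png

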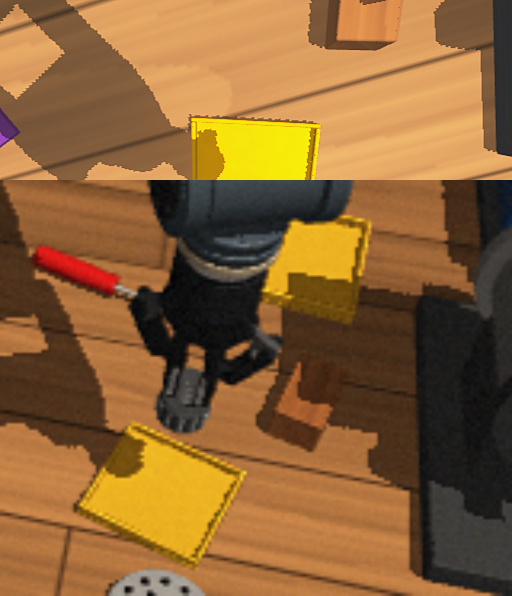

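The roller hangs upright in the grip, and the tray centre at about (0.592, 0.292) is right below. Lowering.

Emit:
step_arm(
  motion=[
    [0,0,-0.03,0],
    [0,0,-0.08,0],
    [0,0,-0.13,0],
    [0,0,-0.165,0],
    [0,0,-0.185,0],
    [0,0,-0.193,0],
    [0,0,-0.195,0],
    [0,0,-0.195,0],
    [0,0,-0.195,0],
  ],
)

```text
clock: 21.6
ee_pos: [0.5912, 0.2923, 0.0256]
orientation: [3.141, 0.001, 2.882]
force: [-0.2, -0.0, -4.0]
gripper_width: 0.209
```

Emit:
step_arm(
  motion=[
    [0,0,-0.002,0],
    [0,0,-0.004,0],
    [0,0,-0.006,0],
    [0,0,-0.006,0],
  ],
)

```text
clock: 22.1
ee_pos: [0.5908, 0.2921, 0.0212]
orientation: [-3.141, -0.0, 2.882]
force: [-0.4, -0.6, -3.9]
gripper_width: 0.211
```

Emit:
step_arm(
  motion=[
    [0,0,-0.001,0],
    [0,0,-0.002,0],
    [0,0,-0.002,0],
  ],
)

```text
clock: 22.48
ee_pos: [0.5909, 0.2921, 0.0204]
orientation: [3.142, 0.0, 2.882]
force: [-1.7, -0.6, 0.7]
gripper_width: 0.212
```

Touchdown (force went from −4 to +0.7 N). Now I release, rise and back away.

Emit:
step_arm(
  motion=[
    [0,0,0,0],
    [0,0,0,0],
    [0,0,0,0],
    [0,0,0,0],
    [0,0,0.04,0],
    [0,0,0.1,0],
    [0,0,0.2,0],
    [0,0,0.3,0],
    [-0.15,0.05,0.3,0],
    [-0.15,0.05,0.3,0],
    [-0.15,0.05,0.3,0],
    [-0.15,0.05,0.3,0],
  ],
  grip=45,
)

```text
clock: 23.98
ee_pos: [0.5015, 0.322, 0.2003]
orientation: [3.141, 0.001, 2.882]
force: [-0.8, -0.5, 0.1]
gripper_width: 0.527
```

Run:
```python
from h import *
c=capture('wrist'); d=capture('scene');s=get_state();print(s['clock'],s['ee_pos'],s['force'],s['joint_vel'].round(3))
h=cv2.cvtColor(c['color'],cv2.COLOR_RGB2HSV)
m=((h[...,1]<40)&(h[...,2]>150)).astype(np.uint8)
for b in blobs(m,60): print(b[0],b[1],ray(c,b[0],.062).round(4))
print('expected axle top',proj(c,[.591,.292,.062]))
d2=cv2.resize(d['color'][150:280,150:400],(600,312),interpolation=cv2.INTER_CUBIC)
cv2.imwrite('pics/g9.png',cv2.cvtColor(np.vstack([d2,cv2.resize(c['color'],(600,450))[:288]]),cv2.COLOR_RGB2BGR))
```

```text
24.075 [0.50169638 0.32177569 0.20003381] [0.68472421 0.35781643 0.42495965] [-0.001  0.003  0.003  0.002 -0.     0.001]
[154.5  42.6] [107  38  95  11 534] [0.3534 0.2701 0.062 ]
[245.9 260.4] [238 254  17  14 188] [0.5913 0.2925 0.062 ]
[276.6 319.2] [ 247  300   60   39 1589] [0.6787 0.3077 0.062 ]
expected axle top [245.42210174 260.28512107]
```

The axle top is where an upright roller's should be, to under 1 mm: (0.5913, 0.2925). The arm is clear and still, so I hand in.

```bash
python3 -c "
from h import *
job_done(); print(get_state()['clock'])"
```

```text
the job is handed in; nothing more can be done
the job is handed in; nothing more can be done
```

I handed the job in at about 24 s of the 58 s allowed. The lid is flat on the bench with its handle up, and the roller stands in the small yellow tray. The hand-in gives no verdict.

**What I did:** I lifted the lid about 8 mm, clear of the 5 mm lip, slid it out 130 mm and set it down between the box and the tray. I then lifted the roller out by its axle and lowered it onto the tray floor until I felt contact.

**Last checks:**
- **Lid:** a picture taken after I released it showed it flat with its handle up.
- **Roller:** its axle top measured (0.5913, 0.2925), within 1 mm of where an upright roller should be. That is also within about 4 mm of the measured tray centre.
- **Bush and arm:** the bush was in its compartment in the last view of the box, before I lifted the roller. The arm was still, open and about 0.2 m up before I handed in.

**What went wrong or wasn't checked:**
- **Missed grasp:** my first grasp closed above the handle. The real fingertips sat about 20 mm above the reported TCP, not 14 mm ahead of it as stated. I measured that offset and corrected for it.
- **No final look:** I had used all 12 picture views, so the last picture wasn't viewed. The roller was checked only by pixel measurement, and I didn't recheck the lid, the bush or the other things on the bench at the end.

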